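Refit the mini chopper and show its broken blade to the phone camera

ROBOT

A 6-joint arm with a two-finger parallel gripper is mounted at the origin on a cart in front of the work surface, level with it; the furniture and walls round the work are solid. World frame = base frame: x ahead of the robot, y to its left, z up, the work surface at z = 0. Lengths are in m, angles in rad, forces in N, time in s.
With the tool pointing down it reaches from about 0.275 to 0.75 m from the base axis. Payload 10.2 kg.
Tool frame: the origin (TCP) lies on the centre line of the jaws, within the pads' length; the fingertips stand r.nose_length ahead of it and the grasp point (between the pads) lies 8 mm behind it (r.nose_length is the distance from the TCP to the fingertips, in m); z points along the fingers, y is the line along which they close (so a half turn about z gives the same grasp; the last joint's range is limited). The gripper opens to 88 mm and grips with 3 to 60 N. Pads are 18 mm wide; open, the fingers measure 123 mm over their backs; the gripper's body (75 mm by 187 mm) begins 45 mm behind the grasp point.
Start: joints at [-1.522, 0.313, 1.498, -0, 1.331, -0.223], TCP at [0.141, -0.506, 0.25] pointing down, gripper open.
Joint ranges: [-2.94, 2.94], [-0.97, 2.17], [0.19, 2.56], [-1.23, 4.37], [0.02, 3.11], [-2.88, 2.88]. Speed limits (rad/s): [2.39, 2.39, 3.01, 3.14, 3.14, 3.14].

INTERFACE

Orientations are given as a 3x3 rotation matrix whose columns are the frame's x, y, z axes.
In Python, from plant import r, viewer, close_job gives the robot as it stands. The module is installed in compiled form; this text tells all that it offers.
- The arm moves only by the shell command python3 -m creep 'ROWS' [FORCE]. ROWS is JSON, a list of rows, each an object of numbers: "dx", "dy", "dz": the shift along the world's x, y, z in units of 40 mm (1.0 is 40 mm); "ax", "ay", "az": the turn, a rotation vector about the world's x, y, z in units of 5 degrees (1.0 is 5 degrees); "jaw": the finger opening in mm, from 0 to 88.1. A call has 1 to 12 rows; each row shifts and turns the commanded pose from where the row before left it; what a row does not reach is not made up. A row lasts 1/12 s, in which the tool goes at most 41.7 mm and 7.16 degrees, less where a joint would pass 70% of its speed; a pose out of reach is approached as far as the arm can. A call is refused whole if a number of a shift passes 1 or a number of a turn 1, either way. A call with a gripper value outside its range is refused whole. The fingers move at their own pace and stop on an object; FORCE is the grip in N (left out, the last holds). Time passes only in rows, so rows that do not move let the fingers close. It gives the time, the measured TCP pose, the force, the opening and the grip force at its end, in the units of the state.
- r.sense(): the state, without advancing time (a new reading comes with each control period).
- viewer.camera(name): name is "scene" or "side" or "wrist"; returns a dict with "color" (420x560x3 uint8, red, green, blue), "z_map" (420x560 float32, m along the optical axis (not along the pixel's ray), 0 where there is no reading), "intrinsics" (3x3 intrinsics, pixels), "eye" and "rotation" of the camera in the world. Camera axes: x right, y up, looking along -z (the intrinsics and any distortion apply to the point x, -y, -z); pixel columns grow to the right and rows downward; lengths in m; the calibration is good to about 2 mm. A picture is of the moment at which its call begins.
- close_job(): hands the job in; it is judged then, once.
The state is a dict: "time_s": time; "joint_positions": joint angles; "dq": joint speeds; "tau": joint torques, N m; "tcp_pos": TCP position; "tool_rot": TCP orientation; "contact_force": force on the tool from outside, world axes, zero at the start; "wrist_torque": the same for the moment, N m; "finger_gap": opening from 0.0 (shut) to 1.0 (fully open); "gripper_force": force on a finger pad.
Only numpy, scipy, OpenCV 4.12 (cv2) and the standard library are available. Lean on these libraries where they do the work, as an engineer would, in place of code of your own. Each camera call takes 0.05 s, during which the arm holds its last target. There are 200 camera calls.

TASK

The blade of the mini chopper has snapped: lower the new blade unit (the one with two whole wings) onto the pin in the chopper bowl until it sits fully home, and let go of it. Then pick up the broken unit by its stem and hold it still in the air for the photograph, stem upright, with the stump of the snapped wing pointing at the phone, level with the phone's camera, straight in front of it and 15 cm away. Finish while still holding it there; do not touch the phone or push the motor head, onion, garlic or shaker about.

Things in the scene. Friction and masses are not known exactly. Their poses are not given: they have to be found in the camera images.
- chopper_bowl: Mini chopper's bowl, fixed: clear, grey rim, dark foot; 160 mm across the rim, 78 mm high, wall 4 mm (inside 140 mm across near the floor, 152 mm at the rim). Origin: centre of the underside, z up. In its middle stands a steel pin 9 mm thick, from the inner floor (8 mm above the worktop) 42 mm up; its last 6 mm taper to 4 mm.
- pin_foot (a point): Foot of the pin on its axis, on the inner floor of the bowl (8 mm above the worktop). A blade unit fully home has its origin here.
- pin_tip (a point): Top end of the pin, 50 mm above the worktop.
- new_blade: New blade unit, 70 g: white round stem 24 mm thick, 108 mm tall, standing on a flange 36 mm wide, 6 mm high. Two whole steel wings reach 58 mm from the axis: the lower at 14-18 mm height to its -x, the upper at 40-44 mm to its +x. Hollow from below: bore 12 mm wide, 60 mm deep. Origin: centre of the underside, z up the stem. Grip the stem above 68 mm, in any yaw; 29 mm collar at 60-66 mm.
- broken_blade: Broken blade unit: same part, sizes and origin, also standing upright, but of its upper wing only a short stump is left, ending 28 mm from the axis towards its +x. The lower wing (to its -x) is whole. The two units may stand in either place.
- stump (a point): The snapped end of the stump on the broken unit: 28 mm along +x and 41 mm along +z from its origin.
- phone_stand: A grey phone, 150 x 74 mm, held upright on its long side in the clamp of a small black tripod (legs 64 mm from its middle, top 196 mm high), at the back of the worktop, fixed. Origin: on the worktop under the tripod's middle, z up. The back of the phone with the camera looks along its -x, towards the robot.
- lens (a point): Middle of the square black camera bump (34 mm) on the phone's back, 168 mm above the worktop and off the phone's middle by 50 mm to its +y. Its axes are those of the phone stand: the camera looks level along -x.
- motor_head: Bystander: the chopper's motor head, white, tapering, 120 mm across, 118 mm high, 0.75 kg, stands at the back right. Origin: centre of its underside.
- onion: Bystander: red onion, about 65 mm across, 71 mm high, behind the work, to the right of the phone. Origin: underside.
- garlic: Bystander: garlic bulb, 56 mm, at the front of the worktop. Origin: underside.
- red_shaker: Bystander: seasoning shaker with a red lid, 43 mm across, 76 mm high, at the left. Origin: centre of its underside.
- whole_wing_tip (a point): Tip of the whole lower wing on the broken unit, opposite to the stump: 58 mm along -x and 18 mm along +z from its origin.

How it is judged:
By the outcome, as a careful person would: the job done as asked, in the order asked, and still so for the second after the job is handed in, while the arm keeps its last pose, push and grip.
It also fails if it takes over 51 s, if anything falls off the work surface, if the arm or the gripper's body presses on something with over 40 N, if the wrist force passes 120 N, or if a joint passes its speed limit or range.

## Working session

There is one attempt and no reset: what is moved stays moved. The work goes in short steps, Python scripts to look and compute and a shell command to move; the robot and the scene stay as the last step left them, time stands still between calls to the robot, and variables do not carry over. Pictures are saved under pics/ and viewed, at most 10 in all, crops included, and the job is handed in when it is done.

```bash
mkdir -p pics
cat > h.py <<'E'
import numpy as np, cv2, pickle
from plant import r, viewer
def snap(n,tag):
    c=viewer.camera(n); cv2.imwrite(f'pics/{tag}.png',c['color'][:,:,::-1]); pickle.dump(c,open(f'pics/{tag}.pkl','wb')); return c
def load(tag): return pickle.load(open(f'pics/{tag}.pkl','rb'))
def ray(c,u,v):
    K=c['intrinsics']; d=np.array([(u-K[0,2])/K[0,0],-(v-K[1,2])/K[1,1],-1.]); return np.array(c['eye']),np.array(c['rotation'])@d
def plane(c,u,v,z):
    e,d=ray(c,u,v); return e+d*(z-e[2])/d[2]
def tri(c1,p1,c2,p2):
    e1,d1=ray(c1,*p1);e2,d2=ray(c2,*p2); s=np.linalg.lstsq(np.c_[d1,-d2],e2-e1,rcond=None)[0]
    a=e1+s[0]*d1;b=e2+s[1]*d2; return (a+b)/2,np.linalg.norm(a-b)
def pts(c):
    v,u=np.mgrid[:420,:560]; K=c['intrinsics']; z=c['z_map']
    P=np.stack([(u-K[0,2])/K[0,0]*z,-(v-K[1,2])/K[1,1]*z,-z],-1)@np.array(c['rotation']).T+np.array(c['eye']); P[z==0]=np.nan; return P
def proj(c,X):
    p=np.array(c['rotation']).T@(np.array(X)-c['eye']);K=c['intrinsics'];return K[0,0]*p[0]/-p[2]+K[0,2],-K[1,1]*p[1]/-p[2]*1+K[1,2]
E
python3 - <<'E'
from h import *
a=snap('scene','s0');b=snap('side','d0')
for c in(a,b):print(c['eye'],c['rotation'],c['intrinsics'],c.keys())
print(r.nose_length,r.sense())
E
```

```text
[-0.35538596  0.62366927  0.71525515] [[-0.55836427  0.37033814 -0.74234695]
 [-0.82925249 -0.2748992   0.48659094]
 [-0.0238674   0.88728805  0.46059772]] [[532.07302414   0.         283.4644597 ]
 [  0.         532.07302414 210.35057854]
 [  0.           0.           1.        ]] dict_keys(['color', 'z_map', 'intrinsics', 'eye', 'rotation'])
[ 0.45981395 -1.19010809  0.64205434] [[ 0.99415712  0.02835354 -0.10415226]
 [-0.10668503  0.40495376 -0.90809182]
 [ 0.01642923  0.91389744  0.40561256]] [[494.32100714   0.         274.04281032]
 [  0.         494.32100714 210.11718962]
 [  0.           0.           1.        ]] dict_keys(['color', 'z_map', 'intrinsics', 'eye', 'rotation'])
0.011 {'time_s': 0.1, 'joint_positions': array([-1.52236319e+00,  3.13367213e-01,  1.49830184e+00,  2.95850278e-05,
        1.33101124e+00, -2.23400448e-01]), 'dq': array([ 0.00103875,  0.00020204, -0.00191113,  0.00179076, -0.00054969,
        0.00010432]), 'tau': array([ 2.52590376e-03, -4.02810395e+01, -2.52644116e+01,  6.95744692e-02,
        3.42016085e-02, -5.16560533e-05]), 'tcp_pos': array([ 0.14094688, -0.50552902,  0.24925434]), 'tool_rot': array([[ 9.63282095e-01,  2.68491350e-01, -2.39523205e-05],
       [ 2.68491216e-01, -9.63281518e-01,  1.08775520e-03],
       [ 2.68980035e-04, -1.05424610e-03, -9.99999408e-01]]), 'contact_force': array([-0.72318299,  0.1724302 , -0.00428183]), 'wrist_torque': array([-0.02678499,  0.0222058 , -0.02259521]), 'gripper_force': 0.0, 'finger_gap': 0.998818061827877}
```

View pics/s0.png

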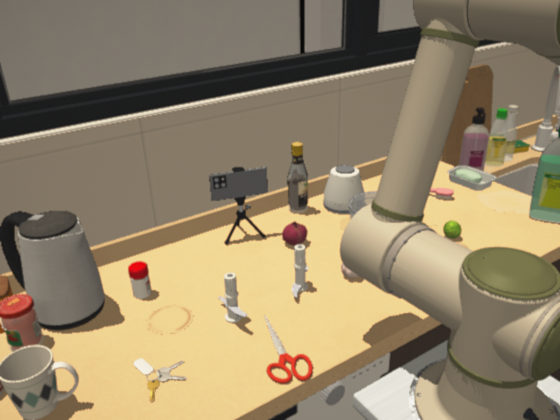

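View pics/d0.png

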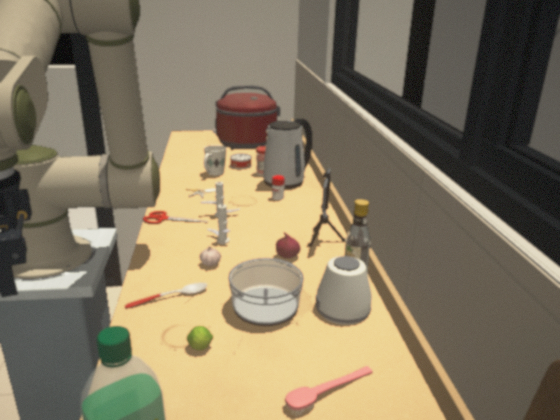

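The scene picture shows the two units at (231,298) and (300,270), the phone at (239,185), the onion at (294,234) and the shaker at (140,280). The side picture shows the bowl at (266,290), the units at (220,200) and (222,225), the garlic at (210,258) and the motor head at (345,288).

Run:
```python
from h import *
a=load('s0');b=load('d0')
A=pts(a);B=pts(b)
for n,P,l in(('s',A,[(231,278),(300,250),(239,190),(218,182),(294,236),(140,285),(344,190)]),('d',B,[(220,187),(222,210),(326,195),(288,248),(210,258),(266,318),(345,265),(278,190)])):
  for u,v in l: print(n,u,v,P[v,u].round(3))
# white stems via world points: cylinder fits by height
for n,P in(('s',A),('d',B)):
  for cx,cy in((A[278,231,0],A[278,231,1]),(A[250,300,0],A[250,300,1])):
    m=(np.hypot(P[...,0]-cx,P[...,1]-cy)<.075)&(P[...,2]>.005)&(P[...,2]<.13)
    print(n,m.sum(),'top',np.nanpercentile(P[m][:,2],99),end=' ')
    for lo,hi in((.01,.022),(.036,.048),(.07,.1)):
      q=P[m&(P[...,2]>lo)&(P[...,2]<hi)]; print(len(q),q.mean(0).round(3),q.min(0).round(3),q.max(0).round(3))
x=cv2.resize(cv2.cvtColor(a['color'],4)[230:335,195:335],None,fx=5,fy=5,interpolation=2)
y=cv2.resize(cv2.cvtColor(b['color'],4)[160:280,180:260],None,fx=5,fy=5,interpolation=2)
cv2.imwrite('pics/c1.png',x);cv2.imwrite('pics/c2.png',y)
```

```text
s 231 278 [0.445 0.229 0.106]
s 300 250 [0.45  0.055 0.106]
s 239 190 [0.742 0.039 0.135]
s 218 182 [0.754 0.091 0.167]
s 294 236 [ 0.607 -0.037  0.036]
s 140 285 [0.63  0.361 0.037]
s 344 190 [ 0.685 -0.264  0.071]
d 220 187 [0.455 0.214 0.097]
d 222 210 [0.459 0.037 0.099]
d 326 195 [ 0.727 -0.03   0.163]
d 288 248 [ 0.625 -0.082  0.04 ]
d 210 258 [ 0.426 -0.105  0.032]
d 266 318 [ 0.543 -0.351  0.023]
d 345 265 [ 0.713 -0.309  0.118]
d 278 190 [0.647 0.333 0.035]
s 656 top 0.10817421635124592 79 [0.473 0.23  0.016] [0.441 0.221 0.01 ] [0.515 0.24  0.022]
151 [0.427 0.233 0.042] [0.395 0.219 0.036] [0.456 0.243 0.048]
146 [0.446 0.231 0.085] [0.44  0.216 0.07 ] [0.457 0.241 0.1  ]
s 559 top 0.10881141610168601 119 [0.445 0.068 0.016] [0.417 0.039 0.01 ] [0.466 0.094 0.022]
68 [0.456 0.049 0.042] [0.445 0.024 0.036] [0.47  0.063 0.048]
139 [0.454 0.054 0.086] [0.446 0.037 0.07 ] [0.468 0.063 0.1  ]
d 254 top 0.10672700540032605 30 [0.485 0.221 0.014] [0.443 0.211 0.011] [0.512 0.232 0.017]
57 [0.433 0.224 0.041] [0.395 0.212 0.037] [0.463 0.239 0.048]
74 [0.453 0.218 0.085] [0.442 0.21  0.07 ] [0.464 0.226 0.1  ]
d 361 top 0.10671338281272358 69 [0.448 0.058 0.016] [0.418 0.033 0.01 ] [0.471 0.095 0.022]
53 [0.464 0.035 0.041] [0.449 0.02  0.036] [0.479 0.049 0.048]
86 [0.459 0.039 0.086] [0.448 0.033 0.07 ] [0.472 0.05  0.099]
```

View pics/c1.png

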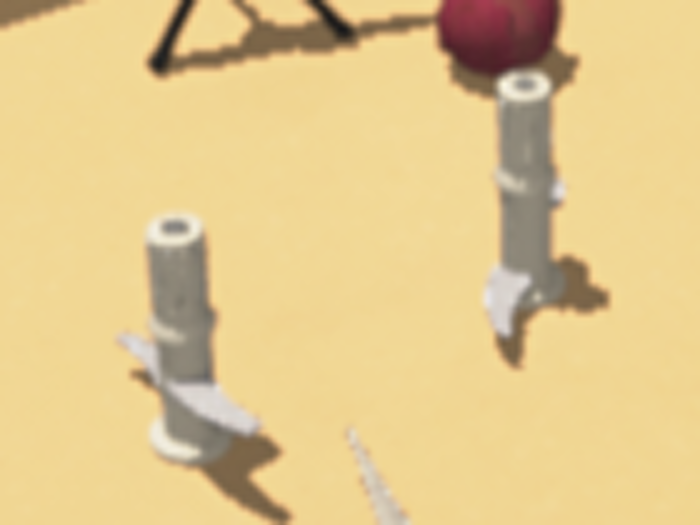

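View pics/c2.png

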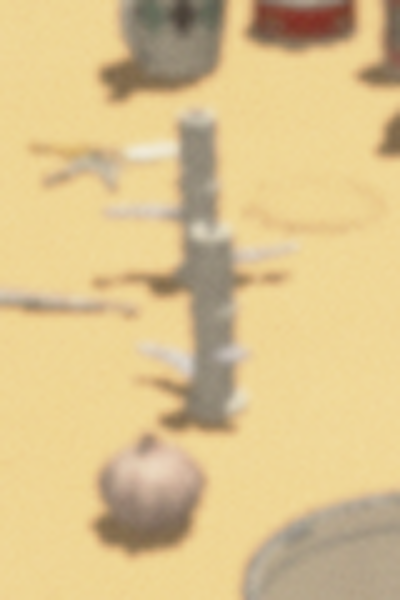

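c1 and c2 show the left unit (c1 stem top at 175,230) with two whole wings, so it is the new one. The right unit (c1 top at 525,84) has a stub to the right, so it is the broken one. Next: the bowl, the phone and the stem tops.

Run:
```python
from h import *
a=load('s0');b=load('d0');A=pts(a);B=pts(b)
print('new top',tri(a,(230,276),b,(219.2,183.4)));print('brk top',tri(a,(300,246.8),b,(222.6,206.4)))
# phone plane from scene depth
v,u=np.mgrid[:420,:560]
m=(u>205)&(u<272)&(v>160)&(v<210)&(A[...,2]>.125)&(A[...,2]<.215)&(A[...,0]>.68)&(A[...,0]<.82)
q=A[m];print(len(q),q.min(0),q.max(0))
for k in range(4):
  c=np.median(q,0);n=np.linalg.lstsq(np.c_[q[:,1:]-c[1:],np.ones(len(q))],q[:,0]-c[0],rcond=None)[0];res=q[:,0]-c[0]-(q[:,1:]-c[1:])@n[:2]-n[2];q=q[abs(res)<.012]
print(n,c,res.std(),'normal yaw deg',np.degrees(np.arctan2(-n[0],1)))
# black bump blob
hsv=cv2.cvtColor(a['color'],41)[...,2]
s=hsv[165:205,205:272];print(s[::2,::2])
# bowl rim from side: points z in .07-.085
m=(np.hypot(B[...,0]-.54,B[...,1]+.33)<.12)&(B[...,2]>.066)&(B[...,2]<.09)
q=B[m];M=np.c_[2*q[:,:2],np.ones(len(q))];s=np.linalg.lstsq(M,(q[:,:2]**2).sum(1),rcond=None)[0];print('rim',len(q),s[:2],np.sqrt(s[2]+s[0]**2+s[1]**2),q.min(0),q.max(0))
```

```text
new top (array([0.45344097, 0.22630652, 0.10427429]), np.float64(0.0017048914312638166))
brk top (array([0.46135356, 0.04716111, 0.10518016]), np.float64(0.0009342176947449547))
1404 [ 0.71541193 -0.0360836   0.12500353] [0.76769391 0.11172455 0.19742638]
[ 2.90480010e-01 -4.69453335e-03 -3.52016471e-05] [0.73993865 0.04092124 0.15976887] 0.0029823335258297836 normal yaw deg -16.19752477799391
[[135 135 135 134 135 135 134 135 134 135 135 135 135 135 136 134 135 135
  135 135 136 135 134 135 135 135 135 135 134 136 135 135 135 135]
 [135 135 135 136 135 135 135 135 135 135 135 136 135 133 112  68  71  69
   70 117 136 134 136 135 133 131 136 132 110 141 114 128 135 135]
 [135 135 135 136 136 135 135 135 135 136 135 135 135 124  40  40  38  41
   40  49 124 109 141 120 112 104  97  88  84  82  76 127 135 135]
 [134 134 136 135 135 135 135 134 135 136 132 129 133 131  75  46  50  56
   59  71  85  84  81  76  77  76  75  76  76  75  76 128 136 135]
 [135 135 135 126 129 133 126 102 124 119 112 101  97  88  79  76  77  77
   78  77  76  77  76  76  77  76  77  76  77  77  76 129 136 135
[... 1547 characters left out ...]
 149]
 [135 135 135  89  77  77  77  76  76  75  76  78  77  71  90  66  56  48
   42  33  75 138 145 171 196 224 230 224 200 162 143 135 137 137]
 [135 135 135  85  77  78  75  78  99  95  99 130 128 127 126  50  27  29
   27  30 152 209 227 229 221 192 156 139 136 136 136 136 136 136]
 [135 134 135 128 130 129 127 129 136 136 136 135 135 135 136 123  36  30
   30  40 216 218 181 154 138 136 137 137 137 137 137 136 136 136]
 [135 135 135 134 136 135 135 135 135 134 134 136 138 169 195 224 117  27
   27  70 144 136 136 137 137 137 138 139 139 137 137 136 136 136]]
rim 569 [ 0.54964164 -0.2772649 ] 0.07760651932472608 [ 0.46971012 -0.3588544   0.0660004 ] [ 0.63035987 -0.21478416  0.07985321]
```

Measured so far, all consistent with the given sizes:

| Item | Position |
|---|---|
| New unit | (0.454, 0.226) |
| Broken unit | (0.461, 0.047) |
| Bowl | (0.550, -0.277), radius 78 mm |
| Lens | about (0.754, 0.090, 0.167) |
| Phone yaw | about -16° |

I'll move over the bowl and look with the wrist camera.

```bash
python3 -m creep '[{"dx":0.8,"dy":0.5,"dz":0.2},{"dx":0.8,"dy":0.5,"dz":0.2},{"dx":0.8,"dy":0.5,"dz":0.2},{"dx":0.8,"dy":0.5,"dz":0.2},{"dx":0.8,"dy":0.5,"dz":0.2},{"dx":0.8,"dy":0.5,"dz":0.2},{"dx":0.8,"dy":0.5,"dz":0.2},{"dx":0.8,"dy":0.5,"dz":0.2},{"dx":0.8,"dy":0.5,"dz":0.2},{"dx":0.8,"dy":0.5,"dz":0.2},{"dx":0.8,"dy":0.5,"dz":0.2},{}]'
python3 - <<'E'
from h import *
c=snap('wrist','w1');print(c['eye'],c['rotation'],c['intrinsics'],r.sense()['tcp_pos'])
print(proj(c,(.55,-.277,.05)))
E
```

```text
[ 0.22082565 -0.48391228  0.38369148] [[ 0.26898815  0.9143545   0.30265695]
 [-0.96314276  0.25574965  0.08335558]
 [-0.00118786 -0.31392351  0.94944753]] [[369.08815712   0.         274.65963104]
 [  0.         369.08815712 211.17982777]
 [  0.           0.           1.        ]] [ 0.1409327  -0.5055662   0.24931505]
(np.float64(70.97059952626975), np.float64(-635.4564428322144))$[0]: bad value
```

View pics/w1.png

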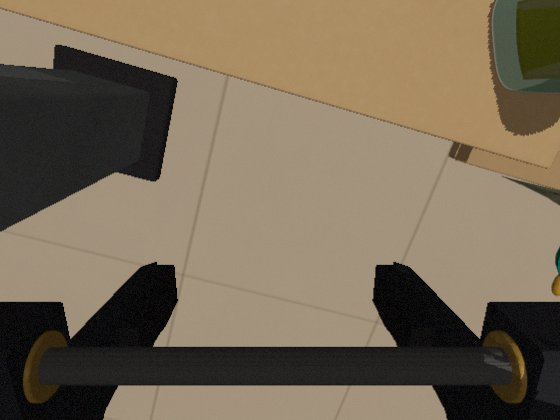

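The move was refused, so this picture only shows the fingers at (165,280) and (385,280), the counter edge and the floor. The rows probably need every field, so I'll retry with all of them.

```bash
python3 -m creep '[{"dx":0.8,"dy":0.5,"dz":0.2,"ax":0,"ay":0,"az":0,"jaw":88},{"dx":0.8,"dy":0.5,"dz":0.2,"ax":0,"ay":0,"az":0,"jaw":88},{"dx":0.8,"dy":0.5,"dz":0.2,"ax":0,"ay":0,"az":0,"jaw":88},{"dx":0.8,"dy":0.5,"dz":0.2,"ax":0,"ay":0,"az":0,"jaw":88},{"dx":0.8,"dy":0.5,"dz":0.2,"ax":0,"ay":0,"az":0,"jaw":88},{"dx":0.8,"dy":0.5,"dz":0.2,"ax":0,"ay":0,"az":0,"jaw":88},{"dx":0.8,"dy":0.5,"dz":0.2,"ax":0,"ay":0,"az":0,"jaw":88},{"dx":0.8,"dy":0.5,"dz":0.2,"ax":0,"ay":0,"az":0,"jaw":88},{"dx":0.8,"dy":0.5,"dz":0.2,"ax":0,"ay":0,"az":0,"jaw":88},{"dx":0.8,"dy":0.5,"dz":0.2,"ax":0,"ay":0,"az":0,"jaw":88},{"dx":0.8,"dy":0.5,"dz":0.2,"ax":0,"ay":0,"az":0,"jaw":88},{"dx":0,"dy":0,"dz":0,"ax":0,"ay":0,"az":0,"jaw":88}]'
python3 - <<'E'
from h import *
c=snap('wrist','w2');print(c['eye'],r.sense()['tcp_pos'],r.sense()['tool_rot'],r.sense()['joint_positions'])
print(proj(c,(.55,-.277,.05)))
E
```

```text
time_s: 1.15
tcp_pos: [0.4969, -0.2822, 0.3385]
tool_rot: [[0.962, 0.274, 0.002], [0.274, -0.962, 0.0], [0.002, 0.001, -1.0]]
contact_force: [-0.3, 1.1, -0.7]
finger_gap: 1.0
gripper_force: 0.0
[ 0.57640584 -0.26004076  0.47311276] [ 0.49487585 -0.28393909  0.33769627] [[ 9.62156175e-01  2.72498212e-01  4.69502010e-04]
 [ 2.72498264e-01 -9.62156273e-01 -5.12754738e-05]
 [ 4.37761829e-04  1.77273497e-04 -9.99999888e-01]] [-7.26294783e-01  3.74633736e-01  1.18657804e+00  2.73474148e-04
  1.57999581e+00  5.68515516e-01]
(np.float64(282.62070385521486), np.float64(118.32456810902302))
```

View pics/w2.png

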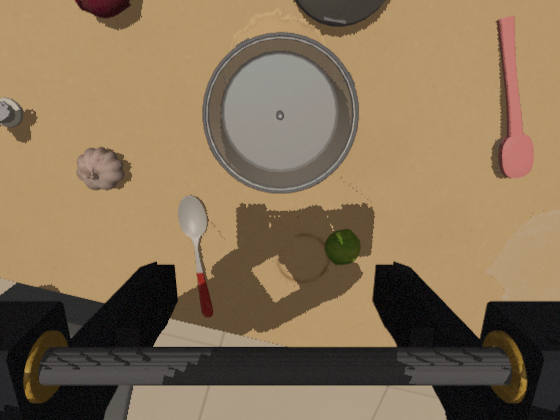

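w2 shows the pin tip at (280,115), with the rim centred near (281,112). I'll head to the blades and take a picture over each one.

```bash
python3 -m creep '[{"dx":-0.2,"dy":1,"dz":0,"ax":0,"ay":0,"az":0,"jaw":88},{"dx":-0.2,"dy":1,"dz":0,"ax":0,"ay":0,"az":0,"jaw":88},{"dx":-0.2,"dy":1,"dz":0,"ax":0,"ay":0,"az":0,"jaw":88},{"dx":-0.2,"dy":1,"dz":0,"ax":0,"ay":0,"az":0,"jaw":88},{"dx":-0.2,"dy":1,"dz":0,"ax":0,"ay":0,"az":0,"jaw":88},{"dx":-0.2,"dy":1,"dz":0,"ax":0,"ay":0,"az":0,"jaw":88},{"dx":-0.2,"dy":1,"dz":0,"ax":0,"ay":0,"az":0,"jaw":88},{"dx":-0.2,"dy":1,"dz":0,"ax":0,"ay":0,"az":0,"jaw":88},{"dx":0,"dy":0,"dz":0,"ax":0,"ay":0,"az":0,"jaw":88}]'
python3 - <<'E'
from h import *
c=snap('wrist','w3')
E
python3 -m creep '[{"dx":-0.2,"dy":1,"dz":0,"ax":0,"ay":0,"az":0,"jaw":88},{"dx":-0.2,"dy":1,"dz":0,"ax":0,"ay":0,"az":0,"jaw":88},{"dx":-0.2,"dy":1,"dz":0,"ax":0,"ay":0,"az":0,"jaw":88},{"dx":-0.2,"dy":1,"dz":0,"ax":0,"ay":0,"az":0,"jaw":88},{"dx":0,"dy":0,"dz":0,"ax":0,"ay":0,"az":0,"jaw":88}]'
python3 - <<'E'
from h import *
c4=snap('wrist','w4'); c3=load('w3');c2=load('w2')
# pin & rim
print('pin',plane(c2,280,115.3,.05))
P=pts(c2)
m=(np.hypot(P[...,0]-.55,P[...,1]+.277)<.1)&(P[...,2]>.07)&(P[...,2]<.09)
q=P[m];s=np.linalg.lstsq(np.c_[2*q[:,:2],np.ones(len(q))],(q[:,:2]**2).sum(1),rcond=None)[0];print('rim',len(q),s[:2],np.sqrt(s[2]+s[0]**2+s[1]**2),np.median(q[:,2]))
print('pin z',np.nanmax(P[108:122,274:287,2]),P[115,280])
def info(c,cx,cy,tag):
  P=pts(c);d=np.hypot(P[...,0]-cx,P[...,1]-cy)
  t=(d<.03)&(P[...,2]>.1)&(P[...,2]<.115);v,u=np.nonzero(t)
  p=cv2.fitEllipse(cv2.convexHull(np.c_[u,v].astype(np.int32)));print(tag,'top px',p,'z',np.median(P[t][:,2]),'xy@.108',plane(c,*p[0],.108))
  ctr=plane(c,*p[0],.108)[:2]
  for lo,hi in((.010,.024),(.035,.05)):
    k=(P[...,2]>lo)&(P[...,2]<hi)&(d<.075)&(d>.0215); q=P[k][:,:2]-ctr; rr=np.hypot(*q.T); 
    for w in(q,):
      a=np.degrees(np.arctan2(w[:,1].mean(),w[:,0].mean())); print(lo,len(w),'dir',a,'rmax',rr.max())
  return p[0]
for n,c in(('w3',c3),('w4',c4)):
  for cx,cy,t in((.461,.047,'brk'),(.454,.226,'new')):
    try:info(c,cx,cy,n+t)
    except Exception as e:print(n,t,e)
a=cv2.resize(cv2.cvtColor(c3['color'],4)[:260],None,fx=.9,fy=1.1);b=cv2.resize(cv2.cvtColor(c4['color'],4)[:260],None,fx=.9,fy=1.1)
cv2.imwrite('pics/c3.png',np.vstack([cv2.cvtColor(c3['color'],4)[:260],cv2.cvtColor(c4['color'],4)[:260]]))
E
```

```text
time_s: 1.95
tcp_pos: [0.4269, 0.0386, 0.3379]
tool_rot: [[0.962, 0.273, 0.0], [0.273, -0.962, 0.001], [0.001, -0.001, -1.0]]
contact_force: [0.3, -0.6, 0.5]
finger_gap: 1.001
gripper_force: 0.0
time_s: 2.42
tcp_pos: [0.3956, 0.1978, 0.3374]
tool_rot: [[0.962, 0.273, -0.001], [0.273, -0.962, 0.001], [-0.0, -0.001, -1.0]]
contact_force: [1.1, -0.1, 0.3]
finger_gap: 0.993
gripper_force: 0.0
pin [ 0.55233905 -0.2732804   0.05      ]
rim 3602 [ 0.5514232  -0.27314417] 0.07778593223578292 0.07768682430992568
pin z 0.05168480463917524 [ 0.55253797 -0.27325213  0.04801111]
w3brk top px ((273.0229187011719, 139.00515747070312), (24.304563522338867, 24.92670249938965), 0.8942038416862488) z 0.10750521456907708 xy@.108 [0.46177628 0.04989202 0.108     ]
0.01 361 dir 127.42777041957878 rmax 0.06075410033330784
0.035 68 dir -60.95147125027445 rmax 0.030466671054779678
w3new top px ((92.07249450683594, 94.1629638671875), (25.604726791381836, 29.933820724487305), 117.9919204711914) z 0.1073233549185954 xy@.108 [0.45531541 0.22516743 0.108     ]
0.01 399 dir -3.6018933125245245 rmax 0.06038049294648965
0.035 442 dir 169.24470393448286 rmax 0.06087554731883191
w4brk top px ((434.6624755859375, 152.1855010986328), (24.615724563598633, 26.778390884399414), 69.49149322509766) z 0.1073011253452042 xy@.108 [0.46147284 0.05240703 0.108     ]
0.01 357 dir 129.34046129034118 rmax 0.05974878646413559
0.035 48 dir -55.749400745677654 rmax 0.033590632839857616
w4new top px ((261.3733825683594, 108.59819793701172), (25.285646438598633, 25.657310485839844), 145.41671752929688) z 0.10755188647742026 xy@.108 [0.45476173 0.22757713 0.108     ]
0.01 384 dir -6.836352049337692 rmax 0.06025539778312017
0.035 406 dir 171.68606405449904 rmax 0.059796743853358675
```

View pics/c3.png

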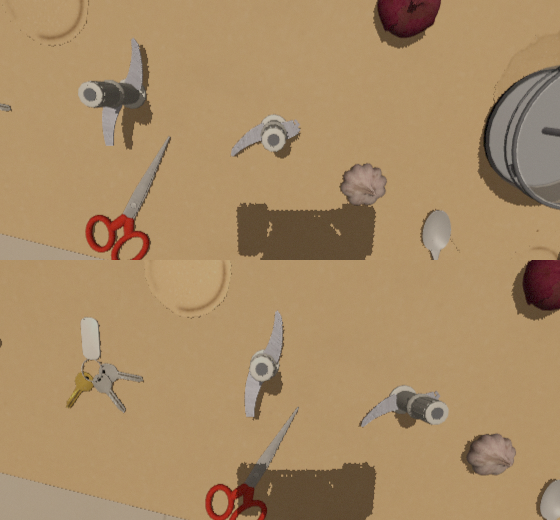

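c3 shows the new unit's top at (261,109) in w4, with both wings whole. The broken unit's top is at (273,139) in w3, with its stump to the right at (298,128). Both units stand 0.1075 m high, and the pin is at (0.552, -0.273). Now I'll descend onto the new unit.

```bash
python3 -m creep '[{"dx":0.48,"dy":0.27,"dz":-0.8,"ax":0,"ay":0,"az":0,"jaw":88},{"dx":0.48,"dy":0.27,"dz":-0.8,"ax":0,"ay":0,"az":0,"jaw":88},{"dx":0.48,"dy":0.27,"dz":-0.8,"ax":0,"ay":0,"az":0,"jaw":88},{"dx":0,"dy":0,"dz":-0.7,"ax":0,"ay":0,"az":0,"jaw":88},{"dx":0,"dy":0,"dz":-0.5,"ax":0,"ay":0,"az":0,"jaw":88},{"dx":0,"dy":0,"dz":0,"ax":0,"ay":0,"az":0,"jaw":88},{"dx":0,"dy":0,"dz":0,"ax":0,"ay":0,"az":0,"jaw":88}]'
python3 - <<'E'
from h import *
c=snap('wrist','w5');print(r.sense()['tcp_pos'])
P=pts(c);d=np.hypot(P[...,0]-.455,P[...,1]-.2275)
t=(d<.02)&(P[...,2]>.1)&(P[...,2]<.118);v,u=np.nonzero(t);print(len(u),u.mean(),v.min(),v.max(),P[t].mean(0))
p=cv2.fitEllipse(cv2.convexHull(np.c_[u,v].astype(np.int32)));print(p,plane(c,*p[0],.108))
E
```

```text
time_s: 3.05
tcp_pos: [0.4551, 0.2248, 0.1936]
tool_rot: [[0.964, 0.266, -0.001], [0.266, -0.964, -0.001], [-0.002, 0.0, -1.0]]
contact_force: [0.5, 1.0, 0.6]
finger_gap: 1.0
gripper_force: 0.0
[0.45550518 0.22531423 0.194776  ]
1106 269.3119349005425 203 241 [0.45615007 0.2280969  0.1069926 ]
((269.344482421875, 222.12779235839844), (37.660560607910156, 38.399906158447266), 170.70364379882812) [0.45683509 0.22824794 0.108     ]
```

```bash
python3 -m creep '[{"dx":0.04,"dy":0.06,"dz":-0.9,"ax":0,"ay":0,"az":0,"jaw":88},{"dx":0,"dy":0,"dz":-0.9,"ax":0,"ay":0,"az":0,"jaw":88},{"dx":0,"dy":0,"dz":-0.6,"ax":0,"ay":0,"az":0,"jaw":60},{"dx":0,"dy":0,"dz":-0.35,"ax":0,"ay":0,"az":0,"jaw":40},{"dx":0,"dy":0,"dz":0,"ax":0,"ay":0,"az":0,"jaw":15},{"dx":0,"dy":0,"dz":0,"ax":0,"ay":0,"az":0,"jaw":15},{"dx":0,"dy":0,"dz":0,"ax":0,"ay":0,"az":0,"jaw":15},{"dx":0,"dy":0,"dz":0,"ax":0,"ay":0,"az":0,"jaw":15},{"dx":0,"dy":0,"dz":0,"ax":0,"ay":0,"az":0,"jaw":15}]' 30
```

```text
time_s: 3.85
tcp_pos: [0.4568, 0.2291, 0.085]
tool_rot: [[0.963, 0.268, 0.002], [0.268, -0.963, 0.001], [0.002, 0.0, -1.0]]
contact_force: [0.1, -0.3, 0.2]
finger_gap: 0.493
gripper_force: 0.0
```

```bash
python3 -m creep '[{"dx":0,"dy":0,"dz":0,"ax":0,"ay":0,"az":0,"jaw":15},{"dx":0,"dy":0,"dz":0,"ax":0,"ay":0,"az":0,"jaw":15},{"dx":0,"dy":0,"dz":0,"ax":0,"ay":0,"az":0,"jaw":15},{"dx":0,"dy":0,"dz":0,"ax":0,"ay":0,"az":0,"jaw":15},{"dx":0,"dy":0,"dz":0,"ax":0,"ay":0,"az":0,"jaw":15},{"dx":0,"dy":0,"dz":0,"ax":0,"ay":0,"az":0,"jaw":15}]' 30
python3 -m creep '[{"dx":0,"dy":0,"dz":0.2,"ax":0,"ay":0,"az":0,"jaw":15},{"dx":0,"dy":0,"dz":0.6,"ax":0,"ay":0,"az":0,"jaw":15},{"dx":0,"dy":0,"dz":0.9,"ax":0,"ay":0,"az":0,"jaw":15},{"dx":0,"dy":0,"dz":0.9,"ax":0,"ay":0,"az":0,"jaw":15},{"dx":0,"dy":0,"dz":0.9,"ax":0,"ay":0,"az":0,"jaw":15}]'
```

```text
time_s: 4.35
tcp_pos: [0.4563, 0.2291, 0.0839]
tool_rot: [[0.963, 0.269, 0.0], [0.269, -0.963, 0.0], [0.0, 0.0, -1.0]]
contact_force: [0.7, -1.2, 2.2]
finger_gap: 0.265
gripper_force: 30.0
time_s: 4.77
tcp_pos: [0.4556, 0.229, 0.2257]
tool_rot: [[0.963, 0.269, -0.001], [0.269, -0.963, -0.0], [-0.001, -0.0, -1.0]]
contact_force: [0.2, -0.6, -0.4]
finger_gap: 0.264
gripper_force: 30.0
```

```bash
python3 -m creep '[{"dx":0.09,"dy":-0.6,"dz":0,"ax":0,"ay":0,"az":0,"jaw":15},{"dx":0.09,"dy":-1,"dz":0,"ax":0,"ay":0,"az":0,"jaw":15},{"dx":0.09,"dy":-1,"dz":0,"ax":0,"ay":0,"az":0,"jaw":15},{"dx":0.09,"dy":-1,"dz":0,"ax":0,"ay":0,"az":0,"jaw":15},{"dx":0.09,"dy":-1,"dz":0,"ax":0,"ay":0,"az":0,"jaw":15},{"dx":0.09,"dy":-1,"dz":0,"ax":0,"ay":0,"az":0,"jaw":15},{"dx":0.09,"dy":-1,"dz":0,"ax":0,"ay":0,"az":0,"jaw":15},{"dx":0.09,"dy":-1,"dz":0,"ax":0,"ay":0,"az":0,"jaw":15},{"dx":0.09,"dy":-1,"dz":0,"ax":0,"ay":0,"az":0,"jaw":15},{"dx":0.09,"dy":-1,"dz":0,"ax":0,"ay":0,"az":0,"jaw":15},{"dx":0.09,"dy":-1,"dz":0,"ax":0,"ay":0,"az":0,"jaw":15},{"dx":0.09,"dy":-1,"dz":0,"ax":0,"ay":0,"az":0,"jaw":15}]'
python3 -m creep '[{"dx":0,"dy":-0.8,"dz":0,"ax":0,"ay":0,"az":0,"jaw":15},{"dx":0,"dy":-0.4,"dz":0,"ax":0,"ay":0,"az":0,"jaw":15},{"dx":0,"dy":0,"dz":0,"ax":0,"ay":0,"az":0,"jaw":15},{"dx":0,"dy":0,"dz":0,"ax":0,"ay":0,"az":0,"jaw":15},{"dx":0,"dy":0,"dz":0,"ax":0,"ay":0,"az":0,"jaw":15}]'
python3 - <<'E'
from h import *
c=snap('wrist','w6');s=r.sense();print(s['tcp_pos'],s['contact_force'],s['tool_rot'])
P=pts(c);t=s['tcp_pos'];g=cv2.cvtColor(c['color'],7)
d=np.hypot(P[...,0]-t[0],P[...,1]-t[1]);k=(d<.016)&(abs(P[...,2]-(t[2]+.024))<.008);v,u=np.nonzero(k)
if len(u)>5:
  p=cv2.fitEllipse(cv2.convexHull(np.c_[u,v].astype(np.int32)));print('stem top',p,np.median(P[k][:,2]),plane(c,*p[0],t[2]+.024),np.median(P[k],0))
m=(np.hypot(P[...,0]-.55,P[...,1]+.275)<.1)&(P[...,2]>.07)&(P[...,2]<.09);q=P[m];a=np.linalg.lstsq(np.c_[2*q[:,:2],np.ones(len(q))],(q[:,:2]**2).sum(1),rcond=None)[0];print('rim',len(q),a[:2],np.sqrt(a[2]+a[0]**2+a[1]**2))
k=(np.hypot(P[...,0]-.552,P[...,1]+.273)<.012)&(P[...,2]>.04)&(P[...,2]<.06);v,u=np.nonzero(k);print('pin',len(u),u.min(),u.max(),v.min(),v.max(),np.median(P[k],0))
k&=(P[...,2]>.047);v,u=np.nonzero(k);print(len(u),u.mean(),v.mean(),plane(c,u.mean(),v.mean(),.05))
x=cv2.resize(cv2.cvtColor(c['color'],4)[:300],None,fx=1.4,fy=1.4);cv2.imwrite('pics/c6.png',x)
E
```

```text
time_s: 5.77
tcp_pos: [0.499, -0.2368, 0.2242]
tool_rot: [[0.963, 0.268, 0.0], [0.268, -0.963, 0.0], [0.0, -0.0, -1.0]]
contact_force: [1.0, 0.5, -0.0]
finger_gap: 0.26
gripper_force: 30.0
time_s: 6.18
tcp_pos: [0.4994, -0.2818, 0.2239]
tool_rot: [[0.963, 0.269, -0.0], [0.269, -0.963, 0.001], [0.0, -0.001, -1.0]]
contact_force: [0.9, 0.2, 0.7]
finger_gap: 0.266
gripper_force: 30.0
[ 0.4994587  -0.28162739  0.2239886 ] [ 0.53656247 -0.53071014 -0.02206485] [[ 9.62948923e-01  2.69683838e-01 -3.00200680e-06]
 [ 2.69683825e-01 -9.62948872e-01  3.24500010e-04]
 [ 8.46216291e-05 -3.13286528e-04 -9.99999947e-01]]
stem top ((268.4098205566406, 324.3705749511719), (57.75302505493164, 105.24745178222656), 90.82491302490234) 0.24727717162814053 [ 0.50324621 -0.27902715  0.2479886 ] [ 0.50306318 -0.28072361  0.24727717]
rim 6739 [ 0.55160014 -0.27312992] 0.07756383618832854
pin 90 276 286 122 132 [ 0.55192941 -0.27298422  0.04639101]
42 281.1904761904762 127.78571428571429 [ 0.551639   -0.27316901  0.05      ]
```

View pics/c6.png

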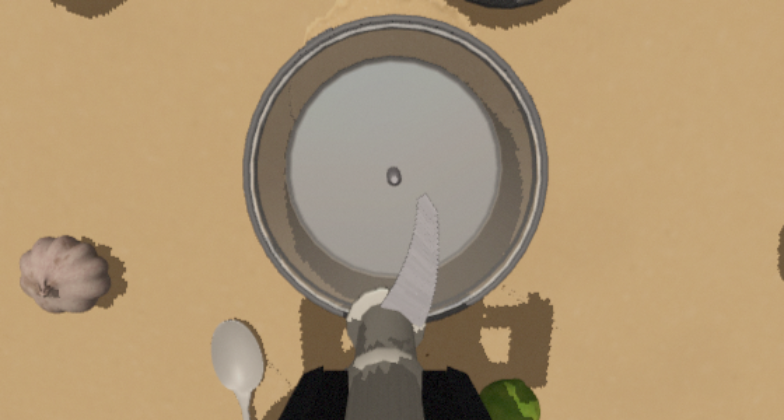

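The pin reads (0.5518, -0.2732) again from a second place. c6 shows the pin at (394,176) and the unit held upright. I'll centre it and start lowering.

```bash
python3 -m creep '[{"dx":0.5,"dy":0.08,"dz":0,"ax":0,"ay":0,"az":0,"jaw":15},{"dx":0.5,"dy":0.08,"dz":0,"ax":0,"ay":0,"az":0,"jaw":15},{"dx":0.31,"dy":0.05,"dz":-0.4,"ax":0,"ay":0,"az":0,"jaw":15},{"dx":0,"dy":0,"dz":-0.7,"ax":0,"ay":0,"az":0,"jaw":15},{"dx":0,"dy":0,"dz":-0.6,"ax":0,"ay":0,"az":0,"jaw":15},{"dx":0,"dy":0,"dz":-0.3,"ax":0,"ay":0,"az":0,"jaw":15},{"dx":0,"dy":0,"dz":0,"ax":0,"ay":0,"az":0,"jaw":15},{"dx":0,"dy":0,"dz":0,"ax":0,"ay":0,"az":0,"jaw":15},{"dx":0,"dy":0,"dz":0,"ax":0,"ay":0,"az":0,"jaw":15}]'
```

```text
time_s: 6.98
tcp_pos: [0.5523, -0.2743, 0.1453]
tool_rot: [[0.963, 0.269, 0.002], [0.269, -0.963, -0.001], [0.001, 0.002, -1.0]]
contact_force: [-0.9, 0.2, -0.6]
finger_gap: 0.261
gripper_force: 30.0
```

```bash
python3 -m creep '[{"dx":0,"dy":0,"dz":-0.15,"ax":0,"ay":0,"az":0,"jaw":15},{"dx":0,"dy":0,"dz":-0.15,"ax":0,"ay":0,"az":0,"jaw":15},{"dx":0,"dy":0,"dz":-0.15,"ax":0,"ay":0,"az":0,"jaw":15},{"dx":0,"dy":0,"dz":-0.15,"ax":0,"ay":0,"az":0,"jaw":15},{"dx":0,"dy":0,"dz":0,"ax":0,"ay":0,"az":0,"jaw":15},{"dx":0,"dy":0,"dz":0,"ax":0,"ay":0,"az":0,"jaw":15}]'
```

```text
time_s: 7.48
tcp_pos: [0.5516, -0.2742, 0.1191]
tool_rot: [[0.963, 0.268, -0.001], [0.268, -0.963, 0.001], [-0.001, -0.001, -1.0]]
contact_force: [-0.1, 1.9, -1.8]
finger_gap: 0.263
gripper_force: 30.0
```

```bash
python3 -m creep '[{"dx":0,"dy":0.02,"dz":-0.15,"ax":0,"ay":0,"az":0,"jaw":15},{"dx":0,"dy":0,"dz":-0.15,"ax":0,"ay":0,"az":0,"jaw":15},{"dx":0,"dy":0,"dz":-0.15,"ax":0,"ay":0,"az":0,"jaw":15},{"dx":0,"dy":0,"dz":-0.1,"ax":0,"ay":0,"az":0,"jaw":15},{"dx":0,"dy":0,"dz":-0.05,"ax":0,"ay":0,"az":0,"jaw":15},{"dx":0,"dy":0,"dz":-0.02,"ax":0,"ay":0,"az":0,"jaw":15},{"dx":0,"dy":0,"dz":0,"ax":0,"ay":0,"az":0,"jaw":15},{"dx":0,"dy":0,"dz":0,"ax":0,"ay":0,"az":0,"jaw":15}]'
```

```text
time_s: 8.15
tcp_pos: [0.5517, -0.2737, 0.0949]
tool_rot: [[0.963, 0.268, -0.0], [0.268, -0.963, 0.0], [-0.0, -0.0, -1.0]]
contact_force: [0.8, -0.0, -0.4]
finger_gap: 0.261
gripper_force: 30.0
```

Not on the floor yet, so I'll press down gently until there is contact.

```bash
python3 -m creep '[{"dx":0,"dy":0,"dz":-0.03,"ax":0,"ay":0,"az":0,"jaw":15},{"dx":0,"dy":0,"dz":-0.03,"ax":0,"ay":0,"az":0,"jaw":15},{"dx":0,"dy":0,"dz":-0.02,"ax":0,"ay":0,"az":0,"jaw":15},{"dx":0,"dy":0,"dz":-0.02,"ax":0,"ay":0,"az":0,"jaw":15},{"dx":0,"dy":0,"dz":0,"ax":0,"ay":0,"az":0,"jaw":15},{"dx":0,"dy":0,"dz":0,"ax":0,"ay":0,"az":0,"jaw":15}]'
```

```text
time_s: 8.65
tcp_pos: [0.5522, -0.2739, 0.0919]
tool_rot: [[0.963, 0.268, 0.002], [0.268, -0.963, -0.001], [0.001, 0.001, -1.0]]
contact_force: [-0.2, 1.3, 6.1]
finger_gap: 0.264
gripper_force: 30.0
```

Contact at 6 N with the TCP at z = 0.0919, where 0.092 was expected, so it is home. Releasing.

```bash
python3 -m creep '[{"dx":0,"dy":0,"dz":0,"ax":0,"ay":0,"az":0,"jaw":50},{"dx":0,"dy":0,"dz":0,"ax":0,"ay":0,"az":0,"jaw":50},{"dx":0,"dy":0,"dz":0,"ax":0,"ay":0,"az":0,"jaw":50},{"dx":0,"dy":0,"dz":0,"ax":0,"ay":0,"az":0,"jaw":50},{"dx":0,"dy":0,"dz":0.3,"ax":0,"ay":0,"az":0,"jaw":50},{"dx":0,"dy":0,"dz":0.6,"ax":0,"ay":0,"az":0,"jaw":50},{"dx":0,"dy":0,"dz":0.9,"ax":0,"ay":0,"az":0,"jaw":50},{"dx":0,"dy":0,"dz":0.9,"ax":0,"ay":0,"az":0,"jaw":50},{"dx":0,"dy":0,"dz":0.9,"ax":0,"ay":0,"az":0,"jaw":50},{"dx":-0.5,"dy":0,"dz":0.6,"ax":0,"ay":0,"az":0,"jaw":88},{"dx":-0.5,"dy":0,"dz":0,"ax":0,"ay":0,"az":0,"jaw":88}]'
python3 - <<'E'
from h import *
c=snap('wrist','w7');print(r.sense()['tcp_pos'])
P=pts(c);d=np.hypot(P[...,0]-.5518,P[...,1]+.2735)
k=(d<.02)&(P[...,2]>.1)&(P[...,2]<.13);v,u=np.nonzero(k);p=cv2.fitEllipse(cv2.convexHull(np.c_[u,v].astype(np.int32)));print('stem',p,P[k].mean(0),np.median(P[k][:,2]),plane(c,*p[0],.116))
for lo,hi in((.017,.03),(.042,.056)):
  k=(P[...,2]>lo)&(P[...,2]<hi)&(d>.022)&(d<.06);print(k.sum(),np.median(P[k][:,2]))
E
```

```text
time_s: 9.57
tcp_pos: [0.5126, -0.2744, 0.2652]
tool_rot: [[0.963, 0.269, 0.008], [0.269, -0.963, -0.006], [0.006, 0.008, -1.0]]
contact_force: [0.2, 0.1, 1.3]
finger_gap: 0.693
gripper_force: 0.0
[ 0.50939379 -0.27415722  0.26280649]
stem ((285.5262756347656, 151.59255981445312), (31.24164581298828, 33.19184494018555), 168.60704040527344) [ 0.55159948 -0.27407497  0.1147424 ] 0.11548153505075914 [ 0.55188202 -0.27388331  0.116     ]
496 0.02493404653797307
553 0.05074858568348717
```

The new unit's top is at z = 0.1155 (0.116 expected) and it is centred on the pin: home and released. Next is the broken unit.

```bash
python3 -m creep '[{"dx":-0.3,"dy":0.6,"dz":0,"ax":0,"ay":0,"az":0,"jaw":88},{"dx":-0.3,"dy":0.95,"dz":0,"ax":0,"ay":0,"az":0,"jaw":88},{"dx":-0.3,"dy":0.95,"dz":0,"ax":0,"ay":0,"az":0,"jaw":88},{"dx":-0.3,"dy":0.95,"dz":0,"ax":0,"ay":0,"az":0,"jaw":88},{"dx":-0.3,"dy":0.95,"dz":0,"ax":0,"ay":0,"az":0,"jaw":88},{"dx":-0.3,"dy":0.95,"dz":0,"ax":0,"ay":0,"az":0,"jaw":88},{"dx":-0.3,"dy":0.95,"dz":0,"ax":0,"ay":0,"az":0,"jaw":88},{"dx":-0.3,"dy":0.95,"dz":0,"ax":0,"ay":0,"az":0,"jaw":88},{"dx":-0.1,"dy":0.6,"dz":0,"ax":0,"ay":0,"az":0,"jaw":88},{"dx":0,"dy":0,"dz":0,"ax":0,"ay":0,"az":0,"jaw":88},{"dx":0,"dy":0,"dz":0,"ax":0,"ay":0,"az":0,"jaw":88}]'
python3 - <<'E'
from h import *
c=snap('wrist','w8');print(r.sense()['tcp_pos'])
P=pts(c);d=np.hypot(P[...,0]-.4618,P[...,1]-.0495)
k=(d<.02)&(P[...,2]>.1)&(P[...,2]<.115);v,u=np.nonzero(k);p=cv2.fitEllipse(cv2.convexHull(np.c_[u,v].astype(np.int32)));C=plane(c,*p[0],.108)[:2];print('stem',p,np.median(P[k][:,2]),C)
for lo,hi,z in((.010,.024,.018),(.034,.05,.042)):
  k=(P[...,2]>lo)&(P[...,2]<hi)&(d>.020)&(d<.075);v,u=np.nonzero(k);q=np.array([plane(c,x,y,z)[:2] for x,y in zip(u,v)])-C;R=np.hypot(*q.T);A=np.degrees(np.arctan2(q[:,1],q[:,0]))
  print(len(u),R.max())
  for f in np.arange(.014,.064,.004):
    s=(R>=f)&(R<f+.004)
    if s.any():print(round(f,3),s.sum(),np.median(A[s]).round(1),A[s].min().round(1),A[s].max().round(1))
cv2.imwrite('pics/c8.png',cv2.resize(cv2.cvtColor(c['color'],4)[60:260,170:400],None,fx=3,fy=3,interpolation=2))
E
```

```text
time_s: 10.53
tcp_pos: [0.4116, 0.0409, 0.2596]
tool_rot: [[0.963, 0.271, 0.001], [0.271, -0.963, -0.0], [0.001, 0.001, -1.0]]
contact_force: [0.3, 0.9, 0.2]
finger_gap: 0.998
gripper_force: 0.0
[0.41188746 0.04008008 0.25938131]
stem ((280.0909729003906, 133.3795166015625), (31.475542068481445, 32.259769439697266), 0.7287719249725342) 0.10747602214212654 [0.46182045 0.05013541]
522 0.061608595313340966
0.018 52 118.9 94.2 144.3
0.022 73 120.9 98.1 143.1
0.026 65 123.1 105.4 139.5
0.03 62 125.1 110.8 138.4
0.034 53 126.7 115.1 136.7
0.038 49 128.1 118.6 136.9
0.042 43 129.4 121.6 136.8
0.046 42 131.5 124.1 137.6
0.05 36 132.5 127.2 137.6
0.054 31 134.5 130.4 138.6
0.058 16 136.1 133.1 138.3
184 0.030729845212988934
0.018 36 -63.5 -91.4 -39.6
0.022 78 -64.7 -87.7 -41.6
0.026 67 -61.7 -79.5 -45.0
0.03 3 -58.2 -59.9 -56.1
```

View pics/c8.png

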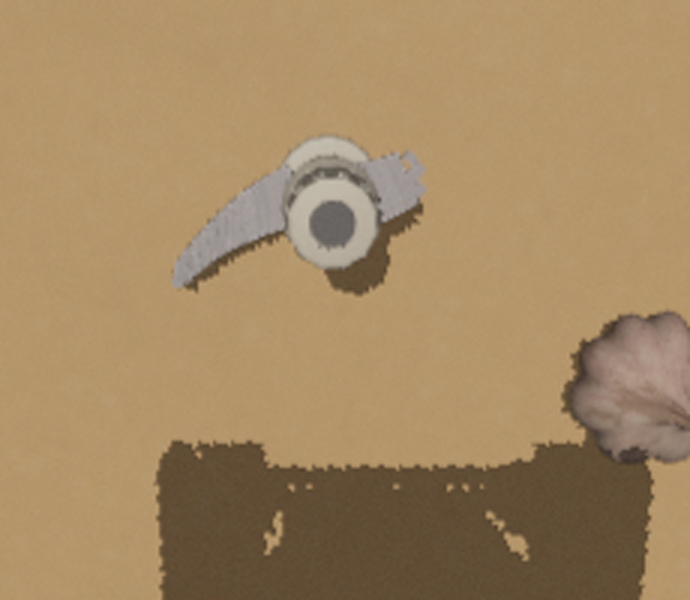

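c8 shows the broken unit from above: stem top at (332,222), stump towards upper right at (410,180), whole wing tip at (180,285). The stump direction is about -58° in the world (-60° at the stump, and the wing is swept). Its stem is at (0.4618, 0.0501). Going down to grasp it.

```bash
python3 -m creep '[{"dx":0.62,"dy":0.12,"dz":-0.6,"ax":0,"ay":0,"az":0,"jaw":88},{"dx":0.63,"dy":0.13,"dz":-0.6,"ax":0,"ay":0,"az":0,"jaw":88},{"dx":0,"dy":0,"dz":-0.8,"ax":0,"ay":0,"az":0,"jaw":88},{"dx":0,"dy":0,"dz":-0.8,"ax":0,"ay":0,"az":0,"jaw":70},{"dx":0,"dy":0,"dz":-0.8,"ax":0,"ay":0,"az":0,"jaw":60},{"dx":0,"dy":0,"dz":-0.5,"ax":0,"ay":0,"az":0,"jaw":50},{"dx":0,"dy":0,"dz":-0.28,"ax":0,"ay":0,"az":0,"jaw":50},{"dx":0,"dy":0,"dz":0,"ax":0,"ay":0,"az":0,"jaw":40},{"dx":0,"dy":0,"dz":0,"ax":0,"ay":0,"az":0,"jaw":15},{"dx":0,"dy":0,"dz":0,"ax":0,"ay":0,"az":0,"jaw":15},{"dx":0,"dy":0,"dz":0,"ax":0,"ay":0,"az":0,"jaw":15},{"dx":0,"dy":0,"dz":0,"ax":0,"ay":0,"az":0,"jaw":15}]' 30
python3 -m creep '[{"dx":0,"dy":0,"dz":0,"ax":0,"ay":0,"az":0,"jaw":15},{"dx":0,"dy":0,"dz":0,"ax":0,"ay":0,"az":0,"jaw":15},{"dx":0,"dy":0,"dz":0,"ax":0,"ay":0,"az":0,"jaw":15},{"dx":0,"dy":0,"dz":0,"ax":0,"ay":0,"az":0,"jaw":15},{"dx":0,"dy":0,"dz":0,"ax":0,"ay":0,"az":0,"jaw":15}]' 30
python3 - <<'E'
from h import *
a=load('s0');g=a['color'].max(2)
m=np.zeros_like(g);m[174:193,211:228]=1
k=((g<65)&(m>0)).astype(np.uint8);k=cv2.morphologyEx(k,cv2.MORPH_CLOSE,np.ones((7,7)));n,l,s,c=cv2.connectedComponentsWithStats(k);i=1+s[1:,4].argmax();print(s[i],c[i],plane(a,*c[i],.168))
P=pts(a);q=P[l==i];print(np.nanmedian(q,0))
E
```

```text
time_s: 11.58
tcp_pos: [0.4622, 0.05, 0.0846]
tool_rot: [[0.963, 0.268, 0.002], [0.268, -0.963, -0.0], [0.002, 0.001, -1.0]]
contact_force: [-0.1, -0.5, -0.0]
finger_gap: 0.343
gripper_force: 0.0
time_s: 12.0
tcp_pos: [0.4621, 0.0502, 0.0843]
tool_rot: [[0.963, 0.269, 0.001], [0.269, -0.963, -0.0], [0.001, 0.001, -1.0]]
contact_force: [-0.8, 0.3, 5.2]
finger_gap: 0.263
gripper_force: 30.0
[212 175  15  14 181] [219.37016575 181.71270718] [0.75195152 0.08772323 0.168     ]
[0.75180867 0.08763951 0.1683598 ]
```

```bash
python3 -m creep '[{"dx":0,"dy":0,"dz":0.3,"ax":0,"ay":0,"az":0,"jaw":15},{"dx":0,"dy":0,"dz":0.7,"ax":0,"ay":0,"az":0,"jaw":15},{"dx":0,"dy":0,"dz":0.8,"ax":0,"ay":0,"az":0,"jaw":15},{"dx":0,"dy":0,"dz":0.8,"ax":0,"ay":0,"az":0,"jaw":15},{"dx":0,"dy":0,"dz":0.58,"ax":0,"ay":0,"az":0,"jaw":15},{"dx":0,"dy":0,"dz":0,"ax":0,"ay":0,"az":0,"jaw":15}]'
python3 -m creep '[{"dx":0.3,"dy":0.22,"dz":0,"ax":0,"ay":0,"az":0.84,"jaw":15},{"dx":0.3,"dy":0.22,"dz":0,"ax":0,"ay":0,"az":0.84,"jaw":15},{"dx":0.3,"dy":0.22,"dz":0,"ax":0,"ay":0,"az":0.84,"jaw":15},{"dx":0.3,"dy":0.22,"dz":0,"ax":0,"ay":0,"az":0.84,"jaw":15},{"dx":0.3,"dy":0.22,"dz":0,"ax":0,"ay":0,"az":0.84,"jaw":15},{"dx":0.3,"dy":0.22,"dz":0,"ax":0,"ay":0,"az":0.84,"jaw":15},{"dx":0.3,"dy":0.22,"dz":0,"ax":0,"ay":0,"az":0.84,"jaw":15},{"dx":0.3,"dy":0.22,"dz":0,"ax":0,"ay":0,"az":0.84,"jaw":15},{"dx":0.3,"dy":0.22,"dz":0,"ax":0,"ay":0,"az":0.84,"jaw":15},{"dx":0.27,"dy":0.2,"dz":0,"ax":0,"ay":0,"az":0.84,"jaw":15},{"dx":0,"dy":0,"dz":0,"ax":0,"ay":0,"az":0,"jaw":15},{"dx":0,"dy":0,"dz":0,"ax":0,"ay":0,"az":0,"jaw":15}]'
python3 - <<'E'
from h import *
s=r.sense();print(s['tcp_pos'],s['tool_rot'])
a=snap('scene','s9');b=snap('side','d9');t=s['tcp_pos'];o=t-[0,0,.084]
for n,c in(('s',a),('d',b)):
  P=pts(c);d=np.hypot(P[...,0]-o[0],P[...,1]-o[1])
  for lo,hi in((.005,.024),(.034,.05)):
    k=(P[...,2]>o[2]+lo)&(P[...,2]<o[2]+hi)&(d>.02)&(d<.07);q=P[k][:,:2]-o[:2]
    if len(q):print(n,lo,len(q),np.degrees(np.arctan2(*q.mean(0)[::-1])),np.hypot(*q.T).max(),P[k][:,2].max())
  k=(d<.02)&(P[...,2]<o[2]+.05)&(P[...,2]>.05);print(n,'bottom z',np.percentile(P[k][:,2],2),'stem',np.median(P[k],0))
u,v=map(int,proj(a,o+[0,0,.06]));x=cv2.resize(cv2.cvtColor(a['color'],4)[v-70:v+60,u-65:u+65],None,fx=4,fy=4,interpolation=2)
u,v=map(int,proj(b,o+[0,0,.06]));y=cv2.resize(cv2.cvtColor(b['color'],4)[v-65:v+65,u-20:u+45],None,fx=4,fy=4,interpolation=2)
cv2.imwrite('pics/c9.png',np.hstack([x,y]))
E
```

```text
time_s: 12.5
tcp_pos: [0.4633, 0.0501, 0.2151]
tool_rot: [[0.963, 0.269, 0.008], [0.269, -0.963, -0.001], [0.007, 0.003, -1.0]]
contact_force: [0.7, -0.3, -0.1]
finger_gap: 0.257
gripper_force: 30.0
time_s: 13.5
tcp_pos: [0.5801, 0.1375, 0.2095]
tool_rot: [[0.538, 0.843, -0.002], [0.843, -0.538, -0.0], [-0.001, -0.002, -1.0]]
contact_force: [0.2, -0.2, -1.4]
finger_gap: 0.262
gripper_force: 30.0
[0.58006278 0.13750053 0.20949831] [[ 5.37550115e-01  8.43228926e-01 -2.20292197e-03]
 [ 8.43230713e-01 -5.37551786e-01 -2.03386728e-04]
 [-1.35568621e-03 -1.74824091e-03 -9.99997553e-01]]
s 0.005 50 171.3701901402816 0.06031842600332485 0.14481968733076478
s 0.034 2 -2.3423741179618993 0.0240221458522139 0.16724840057930146
s bottom z 0.12657549989275546 stem [0.57019423 0.14254221 0.14965319]
d 0.005 37 -177.9089724813109 0.06176005492296918 0.14881745170836008
d 0.034 13 -49.03786486379563 0.03012991944526849 0.1730232625295297
d bottom z 0.12510686705214413 stem [0.57721627 0.12554035 0.14822954]
```

View pics/c9.png

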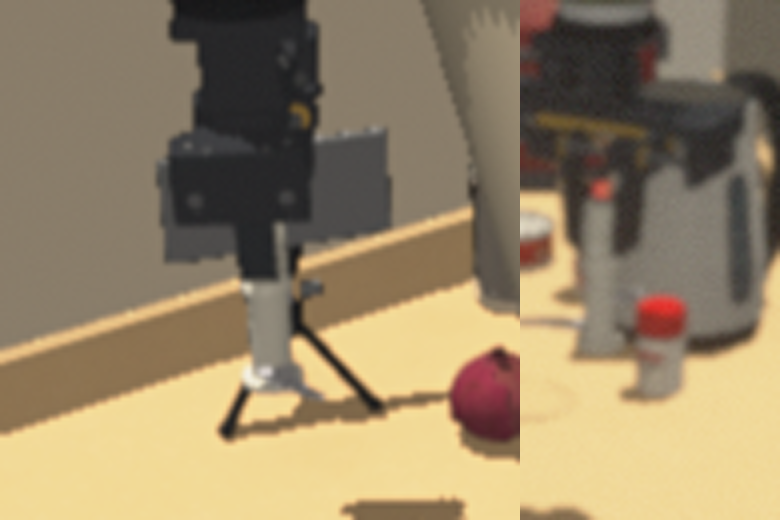

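c9 shows the unit held upright with its stump towards the phone and the whole wing towards the robot. I'll check the stump angle in the grip with the wrist camera.

Run:
```python
from h import *
c=snap('wrist','w9');s=r.sense();t=s['tcp_pos'];o=t-[0,0,.084];print(t)
P=pts(c);C=o[:2];d=np.hypot(P[...,0]-C[0],P[...,1]-C[1])
for lo,hi,z in((.010,.024,.018),(.034,.05,.044)):
  k=(P[...,2]>o[2]+lo)&(P[...,2]<o[2]+hi)&(d>.021)&(d<.075);v,u=np.nonzero(k);q=np.array([plane(c,x,y,o[2]+z)[:2] for x,y in zip(u,v)])-C;R=np.hypot(*q.T);A=np.degrees(np.arctan2(q[:,1],q[:,0]))%360
  print(len(u),R.max(),np.median(P[k][:,2])-o[2])
  for f in np.arange(.02,.064,.004):
    w=(R>=f)&(R<f+.004)
    if w.any():print(round(f,3),w.sum(),np.median(A[w]).round(1),A[w].min().round(1),A[w].max().round(1))
```

```text
[0.57994533 0.13703717 0.21058151]
1230 0.06139426890446853 0.016240057864929963
0.02 173 162.4 135.2 185.8
0.024 183 163.4 142.9 183.0
0.028 155 165.3 149.9 180.9
0.032 134 166.5 154.1 177.6
0.036 112 168.5 158.6 177.0
0.04 113 171.0 162.7 179.8
0.044 106 173.3 165.9 180.0
0.048 93 174.7 169.1 180.3
0.052 85 176.0 171.0 180.9
0.056 63 178.3 173.4 181.7
0.06 10 179.2 177.7 180.7
543 0.03151715035445756 0.040861198627767714
0.02 210 333.9 0.1 359.6
0.024 217 339.9 0.4 359.9
0.028 116 344.3 325.5 359.3
```

The stump end points at -15.7° and the phone axis is at -16.2°, with stump height 0.1675. A small trim, then a settle before handing in.

```bash
python3 -m creep '[{"dx":0.02,"dy":0,"dz":0.01,"ax":0,"ay":0,"az":-0.4,"jaw":15},{"dx":0,"dy":0,"dz":0,"ax":0,"ay":0,"az":0,"jaw":15},{"dx":0,"dy":0,"dz":0,"ax":0,"ay":0,"az":0,"jaw":15},{"dx":0,"dy":0,"dz":0,"ax":0,"ay":0,"az":0,"jaw":15},{"dx":0,"dy":0,"dz":0,"ax":0,"ay":0,"az":0,"jaw":15},{"dx":0,"dy":0,"dz":0,"ax":0,"ay":0,"az":0,"jaw":15},{"dx":0,"dy":0,"dz":0,"ax":0,"ay":0,"az":0,"jaw":15}]' && python3 -c "
from plant import close_job
print(close_job())"
```

```text
time_s: 14.23
tcp_pos: [0.5813, 0.1374, 0.2113]
tool_rot: [[0.565, 0.825, -0.0], [0.825, -0.565, -0.0], [-0.0, -0.0, -1.0]]
contact_force: [0.2, 1.0, -1.9]
finger_gap: 0.263
gripper_force: 30.0
the job is handed in; nothing more can be done
None
```

The new blade unit is fully home on the pin and released, and the job was handed in at 14.2 s with the broken unit held upright 15 cm straight in front of the phone's camera, its stump level with it and pointing at it to within a few degrees by measurement (the wing's sweep leaves its exact axis uncertain by up to about 13°).

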